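# Clamp a wooden slat in the screw press

## Robot

A 6-joint arm with a two-finger parallel gripper is mounted at the origin on the work surface. World frame = base frame: x ahead of the robot, y to its left, z up, the work surface at z = 0. Lengths are in m, angles in rad, forces in N, time in s.
With the tool pointing down it reaches from about 0.25 to 0.725 m from the base axis. Payload 4 kg.
Tool frame: the origin (TCP) lies at the very end of the fingers, on their centre line; the grasp point (between the pads) lies 19 mm behind it; y points along the fingers, z is the direction in which the jaws open and shut, and the axes are right-handed (so a half turn about y gives the same grasp; the last joint's range is limited). The gripper opens to 85 mm and grips with 20 to 120 N. Pads are 22 mm wide; open, the fingers measure 114 mm over their backs; the gripper's body (76 mm by 85 mm) begins 54 mm behind the grasp point. The pads swing forward as they close: fully open they stand 13 mm farther back than shut.
Start: joints at [1.174, 0.241, 0.005, 1.335, 0, 1.571], TCP at [0.193, 0.461, 0.231] pointing down, gripper open.
Joint ranges: [-2.72, 2.72], [-1.05, 1.87], [-1.09, 1.28], [-1.99, 2.15], [-1.42, 1.44], [-3.14, 3.14]. Speed limits (rad/s): [2.79, 2.79, 3.14, 3.14, 3.14, 3.14].

## Interface

Orientations are given as a unit quaternion [x, y, z, w].
In Python, from workcell import bot gives the robot as it stands. The module is installed in compiled form; this text tells all that it offers.
- The arm moves only by the tool move_arm, never from a script. Its argument "increments" is a list of rows, each an object with "grip": the closure, from 0 (fully open) to 1 (shut); "linear": the shift along the tool's x, y, z scaled (see below), a list of three; "twist": the turn about the tool's y scaled (see below). A call has exactly 5 rows; each row shifts and turns the pose as measured when the row begins, along the tool's axes as they then stand; what a row does not reach is not made up. The controller multiplies each number of a shift by 0.2 m and each number of a turn by 2 rad. A row lasts 1/10 s, in which the tool goes at most 50 mm and 8.59 degrees, less where a joint would pass 70% of its speed; a pose out of reach is approached as far as the arm can. A call with a number of a shift or a turn outside -1 to 1 is refused whole. A call with a gripper value outside its range is refused whole. The fingers move at their own pace and stop on an object; the grip force is fixed at half the most. Time passes only in rows, so rows that do not move let the fingers close, or fill a call up. It gives the time, the measured TCP pose, the force and the opening at its end, in the units of the state.
- bot.get_obs(): the state, without advancing time (a new reading comes with each control period).
- bot.camera(name): name is "side" or "top" or "wrist"; returns (picture, depth): 480x640x3 uint8, blue, green, red; 480x640 float32, m along the optical axis (not along the pixel's ray), 0 where there is no reading.
- bot.camera_params(name): a dict with "camera_matrix" (3x3 intrinsics, pixels), "rvec" (rotation vector, rad) and "tvec" (3), from world to camera coordinates, as OpenCV has them; the wrist camera has in their place "T_tool_cam" (4x4, takes a point from camera to tool coordinates, whose origin is the TCP and whose axes are the tool frame's). Camera axes: x right, y down, z forward; pixel columns grow to the right and rows downward; lengths in m; the calibration is good to about 2 mm. A picture is of the moment at which its call begins: read the wrist's pose just before it. camera_params takes no time and is no camera call.
- bot.job_done(): hands the job in, once; it reports no verdict.
The state is a dict: "clock": time; "joint_pos": joint angles; "joint_vel": joint speeds; "tau": joint torques, N m; "eef_pos": TCP position; "tool_rot": TCP orientation; "ft_force": force on the tool from outside, world axes, zero at the start; "ft_torque": the same for the moment, N m; "grip_width": finger opening in m.
Only numpy, scipy, OpenCV 4.12 (cv2) and the standard library are available. Lean on these libraries where they do the work, as an engineer would, in place of code of your own. Each camera call takes 0.05 s, during which the arm holds its last target. There are 200 camera calls.

## Task

Slide the pale slat lengthwise into the mouth of the green screw press, flat on its bed between the rails and fully home against the column. Then turn the red knob clockwise, letting your grip sink with it, until the rubber foot holds the slat with about 15 newtons (its spring pressed in by about 3 mm), never so hard that the wood is dented (over 32 newtons), and let go. Leave the dark slat and the other things on the table alone.

Things in the scene. Friction and masses are not known exactly. Their poses are not given: they have to be found in the camera images.
- press: small green C-frame screw press, fixed. Origin on the table under the screw axis; x points from the open mouth to the column, y across, z up. Base 90 mm wide, x -55 to +95 mm; flat bed 40 mm above the table. Arm over the bed: 44 mm wide, x -20 to +95, 108 to 132 mm above the table (brass collar on it to 138).
- press_stop (a point): end stop: centre of the column's steel front face, 55 mm behind the screw axis, 52.5 mm above the table. The slat's end comes against it.
- press_mouth (a point): middle of the channel's mouth, 52 mm in front of the screw axis, at bed height (40 mm). Two steel rails 12 mm high bound a channel 46 mm wide along the press's x, centred on y = 0, from x -30 to +50 mm, flared wider from x -30 to -52 mm.
- knob_mid (a point): centre of the round red fluted knob on top of the screw: 44 mm diameter, 26 mm high (13 mm above and below this point), on the vertical screw axis, 191 mm above the table when joint knob is 0. It can be gripped across its diameter at any yaw.
- knob (a joint): turn of the knob, rad, 0 = fully up, growing clockwise seen from above, up to 6.28; starts at 0 to 0.6. Knob, stem and foot sink together 6.37 mm per rad (40 mm a turn). The thread rubs with about 0.18 N m and stays where it is left; pressing the slat with F newtons adds 0.00637 x F N m to the turning torque (0.096 N m at 15 N).
- stem: rising screw stem, origin on the axis at the knob's underside. Below the arm it carries a brass extension collar and a black rubber foot, 32 mm diameter, on a spring of 5 N/mm (12 mm stroke, no preload). The collar's setting is unknown: with joint knob at 0 the foot's face is 73 to 87 mm above the table. Contact with the slat must be felt as a rise of turning torque, or seen.
- slat_mid (a point): centre of the pale wooden slat to be clamped, loose on the table: 185 mm long, 40 wide, 25 high, about 0.125 kg, both ends alike. Fully home this point is 37.5 mm in front (-x) of the screw axis, 52.5 mm above the table (top 65 mm); the free end sticks out 75 mm in front of the base, with room for fingers 100 mm in front of the screw axis.
- slat: the same pale slat; origin at the middle of its underside, x along its length, y across, z up.
- dark_slat_mid (a point): centre of a dark stained slat of the same size, a bystander; the two slats lie to the left and right of the press, either way round.
- tumbler: blue tumbler, 72 mm diameter, 190 mm tall, bystander; origin under its centre.
- glue_bottle: white bottle with red cap, 56 mm diameter, 150 mm tall, bystander; origin under its centre.
- yellow_case: yellow plastic case, 70 x 110 x 45 mm, bystander; origin under its centre.
- tape_roll: orange ring of tape lying flat, 90 mm diameter, 24 mm high, bystander; origin under its centre.
- paper_cup: paper cup, 72 mm wide, 90 mm tall, bystander; origin under its centre.
- screwdriver: screwdriver lying on the table, bystander; origin at its underside.
Mind the look-alikes: they are no part of the job. Several things have the shape of the press; the one meant has the colours described above.

How it is judged:
By the outcome, as a careful person would: the job done as asked, in the order asked, and still so for the second after the job is handed in, with the robot touching nothing.
It also fails if it takes over 72 s, if anything falls off the work surface, if the arm or the gripper's body presses on something with over 40 N, if the wrist force passes 120 N, or if a joint passes its speed limit or range.

## Working session

There is one attempt and no reset: what is moved stays moved. The work goes in short steps, Python scripts to look and compute and a tool call to move; the robot and the scene stay as the last step left them, time stands still between calls to the robot, and variables do not carry over. Pictures are saved under pics/ and viewed, about 8 in all and at most 12, crops included, and the job is handed in when it is done.

Besides the shell and the picture viewer there is one more tool, called after "Call:" as name([rows], argument=value, ...), one row to a line, values as JSON. move_arm: Moves the arm, as the interface text tells. Its arguments: {"type":"object","properties":{"increments":{"type":"array"}},"required":["increments"]}

```bash
mkdir -p pics; cat > h.py <<'E'
import numpy as np, cv2
from scipy.spatial.transform import Rotation as R
from workcell import bot
def cam(name):
    o=bot.get_obs(); im,d=bot.camera(name); p=bot.camera_params(name)
    K=np.array(p["camera_matrix"])
    if "rvec" in p:
        Rw=cv2.Rodrigues(np.array(p["rvec"],float))[0].T; t=-Rw@np.array(p["tvec"]).ravel()
    else:
        T=np.array(p["T_tool_cam"]); Rt=R.from_quat(o["tool_rot"]).as_matrix()
        Rw=Rt@T[:3,:3]; t=Rt@T[:3,3]+np.array(o["eef_pos"])
    return im,d,K,Rw,t
def cloud(d,K,Rw,t):
    v,u=np.mgrid[0:d.shape[0],0:d.shape[1]]
    P=np.stack([(u-K[0,2])/K[0,0]*d,(v-K[1,2])/K[1,1]*d,d],-1)
    return P@Rw.T+t
def ray(uv,z,K,Rw,t):
    r=Rw@np.array([(uv[0]-K[0,2])/K[0,0],(uv[1]-K[1,2])/K[1,1],1]); return t+r*(z-t[2])/r[2]
def st():
    o=bot.get_obs(); print({k:np.round(o[k],4).tolist() for k in o})
E
python3 - <<'E'
from h import *
st()
for n in("top","side"):
    im,d,K,Rw,t=cam(n); cv2.imwrite(f"pics/{n}0.png",im); np.savez(f"{n}0.npz",im=im,d=d,K=K,Rw=Rw,t=t); print(n,t,Rw.tolist(),K[0,0])
E
```

```text
{'clock': 0.0, 'joint_pos': [1.174, 0.2414, 0.0037, 1.3352, 0.0, 1.5708], 'joint_vel': [0.0016, -0.0003, 0.0002, -0.0008, -0.0011, -0.0007], 'tau': [0.0006, -37.2317, 25.2408, 0.017, 0.0, 0.0], 'eef_pos': [0.193, 0.4606, 0.2304], 'tool_rot': [0.694, -0.1395, 0.1392, -0.6925], 'ft_force': [-0.2738, 0.4824, 0.3361], 'ft_torque': [0.0051, -0.0313, 0.0111], 'grip_width': 0.0854}
top [0.33533313 0.01118851 1.43491725] [[-0.010478578661774596, -0.9904080320614596, 0.13777564885485133], [-0.9999350393702741, 0.010996544007271236, 0.0029988430208632566], [-0.004485134200517174, -0.13773527524945242, -0.9904589226833999]] 469.1658441923077
side [ 0.33261704 -0.66754457  0.92142828] [[0.960881658928435, -0.20537729903774224, 0.1858133541350046], [-0.2769118773000616, -0.7248244788006898, 0.6308322179006586], [0.005123450506686958, -0.657609032762834, -0.7533419610533023]] 448.49608304829536
```

View pics/top0.png

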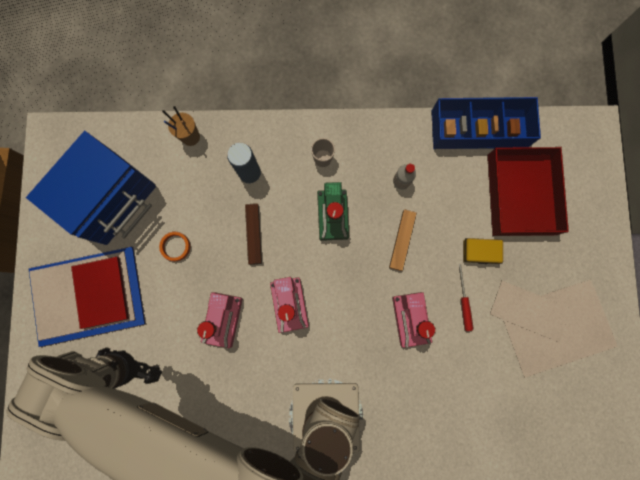

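View pics/side0.png

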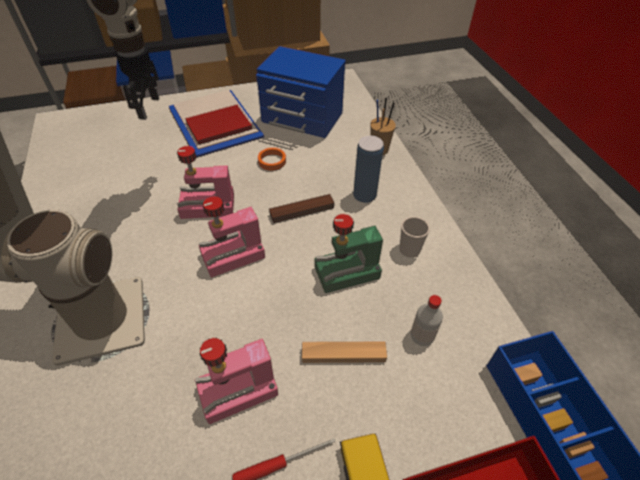

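Candidates, by top-view pixel:
- **Presses:** green (334,212) is the one meant. The pink ones at (218,322), (290,305) and (413,320) are look-alikes.
- **Slats:** pale (403,240) is the one meant. The dark one is at (254,234).

The side view agrees: green press at (350,258), pale slat at (344,352). The green press's mouth faces the robot.

```bash
python3 - <<'E'
from h import *
for n in("top","side"):
    z=np.load(f"{n}0.npz"); im,d,K,Rw,t=[z[k] for k in("im","d","K","Rw","t")]
    P=cloud(d,K,Rw,t); hsv=cv2.cvtColor(im,cv2.COLOR_BGR2HSV); H,S,V=[hsv[...,i].astype(int) for i in range(3)]
    u=np.mgrid[0:480,0:640]
    def box(a): m=np.zeros((480,640),bool); m[a[1]:a[3],a[0]:a[2]]=1; return m
    bs=box((380,200,425,280)) if n=="top" else box((290,330,400,370))
    bp=box((305,170,365,250)) if n=="top" else box((300,205,395,300))
    ms=bs&(S>95)&(V>90)&(H<25); ok=ms&(d>0)
    p=P[ok]; print(n,"slat",ok.sum(),"z",np.percentile(p[:,2],[5,50,95]))
    top=p[abs(p[:,2]-.025)<.007]; 
    r=cv2.minAreaRect((top[:,:2]*1000).astype(np.float32)); print("  rect depth",r)
    cs,_=cv2.findContours(ms.astype(np.uint8),0,1); c=max(cs,key=cv2.contourArea)
    q=np.array([ray(x,.025,K,Rw,t)[:2] for x in c[:,0,:]]); print("  rect ray", cv2.minAreaRect((q*1000).astype(np.float32)))
    mg=bp&(H>55)&(H<95)&(S>80); p=P[mg&(d>0)]; 
    print(" green",len(p),"z pct",np.percentile(p[:,2],[5,25,50,75,95]))
    a=p[(p[:,2]>.118)&(p[:,2]<.145)]; print("  arm",len(a),cv2.minAreaRect((a[:,:2]*1000).astype(np.float32)),a.mean(0))
    b=p[(p[:,2]<.045)]; print("  base",len(b),cv2.minAreaRect((b[:,:2]*1000).astype(np.float32)))
    mr=bp&((H<8)|(H>172))&(S>120)&(V>90); p=P[mr&(d>0)]; print(" knob",len(p),np.percentile(p[:,2],[5,50,95]))
    tp=p[p[:,2]>np.percentile(p[:,2],50)-.004]; print("  knob top",tp.mean(0),cv2.minEnclosingCircle((tp[:,:2]*1000).astype(np.float32)))
    # other objs z>0.03 within region
im,d,K,Rw,t=cam("top")
z=np.load("top0.npz");o=[cv2.resize(z["im"][160:290,230:440],None,fx=3.6,fy=3.6,interpolation=cv2.INTER_CUBIC)]
cv2.imwrite("pics/crop1.png",o[0])
E
```

```text
top slat 847 z [0.017022   0.02442355 0.02915839]
  rect depth ((520.7947998046875, -240.00186157226562), (40.70440673828125, 185.43878173828125), 74.5162353515625)
  rect ray ((519.7079467773438, -239.16265869140625), (42.22137451171875, 185.6915740966797), 74.58222198486328)
 green 644 z pct [0.03592734 0.03961742 0.12419264 0.13184606 0.13521673]
  arm 324 ((614.42431640625, -24.37340545654297), (48.45366668701172, 112.52845764160156), 87.04584503173828) [ 0.63962513 -0.02517371  0.13178651]
  base 301 ((595.9791259765625, -28.33422088623047), (141.07850646972656, 83.67031860351562), 1.5750867128372192)
 knob 192 [0.19765449 0.20186161 0.20555954]
  knob top [ 0.57924044 -0.02894401  0.20210145] ((579.342529296875, -29.132320404052734), 21.58794593811035)
side slat 1469 z [0.0211307 0.0256926 0.0284055]
  rect depth ((518.4722900390625, -243.17481994628906), (39.21353530883789, 182.97921752929688), 74.53311920166016)
  rect ray ((517.3668212890625, -246.96507263183594), (44.91838073730469, 183.16683959960938), 74.08019256591797)
 green 627 z pct [0.03924213 0.04198634 0.1317561  0.13329628 0.13502023]
  arm 411 ((615.4984741210938, -33.20496368408203), (105.63813018798828, 45.48176193237305), 4.379188537597656) [ 0.63090055 -0.03258645  0.13284688]
  base 215 ((589.3151245117188, -40.72102737426758), (66.6131591796875, 131.94651794433594), 89.71031951904297)
 knob 205 [0.19990172 0.20264918 0.20484329]
  knob top [ 0.57744778 -0.03323109  0.20267368] ((576.2039184570312, -32.63306427001953), 21.835205078125)
```

View pics/crop1.png

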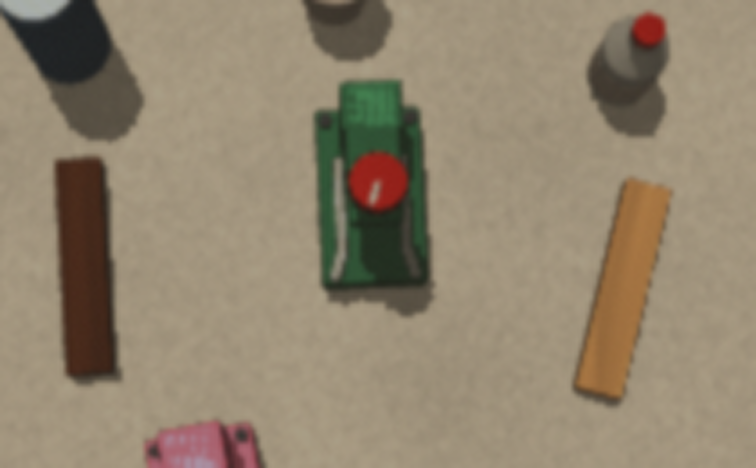

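The crop confirms the pale slat at right and the green press, mouth towards the robot. The slat is at about (0.520, -0.240) with yaw -15.5°, and the knob at about (0.578, -0.031). I'll raise the arm, move over, and refine with the wrist camera.

```bash
cat >> h.py <<'E'
def plan(pos,yaw=None,n=5):
    """yaw: world heading of tool z (jaw) axis, deg, mod 180"""
    o=bot.get_obs(); Rt=R.from_quat(o["tool_rot"]).as_matrix(); dp=np.array(pos)-o["eef_pos"]
    z=Rt[:,2]; y0=np.degrees(np.arctan2(z[1],z[0])); l=Rt.T@dp
    print("t",round(o["clock"],2),"pos",np.round(o["eef_pos"],4),"jawyaw",round(y0,2),"tooly",np.round(Rt[:,1],3),"q6",round(o["joint_pos"][5],3),"w",round(o["grip_width"],4),"F",np.round(o["ft_force"],1),"T",np.round(o["ft_torque"],2))
    tw=0
    if yaw is not None: tw=-np.radians((yaw-y0+90)%180-90)   # tool y points down
    print("per row x%d:"%n,"linear",np.round(l/.2/n,4).tolist(),"twist",round(tw/2/n,4),"mm/row",np.round(l*1e3/n,1))
E
python3 - <<'E'
from h import *
print(np.round(bot.camera_params("wrist")["T_tool_cam"],3).tolist())
plan([.40,-.13,.36],74.5,15)
E
```

```text
[[-0.001, 0.961, 0.277, -0.072], [0.001, -0.277, 0.961, -0.142], [1.0, 0.001, -0.001, 0.0], [0.0, 0.0, 0.0, 1.0]]
t 0.15 pos [0.193  0.4607 0.2306] jawyaw 67.26 tooly [-0.001 -0.001 -1.   ] q6 1.571 w 0.0853 F [-0.4  0.  -0.3] T [-0.03 -0.02  0.01]
per row x15: linear [0.1397, -0.0429, -0.155] twist -0.0042 mm/row [ 27.9  -8.6 -31. ]
```

Call:
move_arm([
  {"grip": 0,"linear": [0.08,-0.16,-0.1],"twist": 0},
  {"grip": 0,"linear": [0.12,-0.16,-0.15],"twist": 0},
  {"grip": 0,"linear": [0.14,-0.12,-0.155],"twist": 0},
  {"grip": 0,"linear": [0.14,-0.1,-0.155],"twist": 0},
  {"grip": 0,"linear": [0.14,-0.06,-0.155],"twist": 0},
])

```text
clock: 0.65
eef_pos: [0.2521, 0.278, 0.3502]
tool_rot: [0.698, -0.137, 0.135, -0.69]
ft_force: [2.2, 0.6, -0.3]
grip_width: 0.0854
```

Call:
move_arm([
  {"grip": 0,"linear": [0.14,0,-0.16],"twist": 0},
  {"grip": 0,"linear": [0.14,0,-0.16],"twist": 0},
  {"grip": 0,"linear": [0.14,0,-0.16],"twist": 0},
  {"grip": 0,"linear": [0.14,0,-0.16],"twist": 0},
  {"grip": 0,"linear": [0.14,0,-0.16],"twist": 0},
])

```text
clock: 1.15
eef_pos: [0.3228, 0.0697, 0.3543]
tool_rot: [0.697, -0.134, 0.136, -0.691]
ft_force: [1.3, 1.1, 0.2]
grip_width: 0.0853
```

```bash
python3 - <<'E'
from h import *
plan([.40,-.13,.36],74.5,5)
E
```

```text
t 1.15 pos [0.3228 0.0697 0.3543] jawyaw 68.05 tooly [ 0.001 -0.008 -1.   ] q6 0.603 w 0.0853 F [1.3 1.1 0.2] T [ 0.08 -0.12 -0.02]
per row x5: linear [0.1463, -0.004, -0.1564] twist -0.0113 mm/row [ 29.3  -0.8 -31.3]
```

Call:
move_arm([
  {"grip": 0,"linear": [0.146,-0.01,-0.156],"twist": -0.011},
  {"grip": 0,"linear": [0.146,-0.01,-0.156],"twist": -0.011},
  {"grip": 0,"linear": [0.146,-0.01,-0.156],"twist": -0.011},
  {"grip": 0,"linear": [0.146,0,-0.156],"twist": -0.011},
  {"grip": 0,"linear": [0,0,0],"twist": 0},
])

```text
clock: 1.65
eef_pos: [0.3908, -0.0988, 0.361]
tool_rot: [0.702, -0.104, 0.107, -0.696]
ft_force: [-0.1, 1.4, 0.3]
grip_width: 0.0853
```

```bash
python3 - <<'E'
from h import *
im,d,K,Rw,t=cam("wrist"); cv2.imwrite("pics/w1.png",im); np.savez("w1.npz",im=im,d=d,K=K,Rw=Rw,t=t)
plan([.40,-.13,.36],74.5,5)
E
```

```text
t 1.7 pos [ 0.3899 -0.097   0.3612] jawyaw 72.92 tooly [ 0.001 -0.007 -1.   ] q6 0.059 w 0.0851 F [-0.4  1.4  0. ] T [ 0.01  0.05 -0.02]
per row x5: linear [0.0194, 0.0015, -0.0285] twist -0.0028 mm/row [ 3.9  0.3 -5.7]
```

View pics/w1.png

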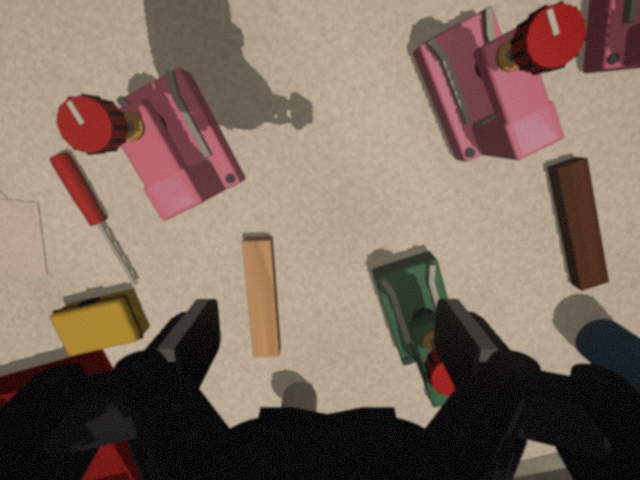

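The wrist view (image down is away from the robot) shows the pale slat whole at (262,297). The green press's mouth and rails are at (405,270), with its knob partly behind a finger. I'll refine both poses from this view.

```bash
python3 - <<'E'
from h import *
z=np.load("w1.npz"); im,d,K,Rw,t=[z[k] for k in("im","d","K","Rw","t")]
P=cloud(d,K,Rw,t); H,S,V=[c.astype(int) for c in cv2.split(cv2.cvtColor(im,cv2.COLOR_BGR2HSV))]
m=np.zeros((480,640),bool); m[225:365,235:290]=1
m&=(S>95)&(V>90)&(H<25); p=P[m&(d>0)]; top=p[(p[:,2]>.018)&(p[:,2]<.032)]
print("slat",len(p),np.median(p[:,2]),cv2.minAreaRect((top[:,:2]*1000).astype(np.float32)))
cs,_=cv2.findContours(m.astype(np.uint8),0,1); c=max(cs,key=cv2.contourArea)
print("ray",cv2.minAreaRect((np.array([ray(x,.025,K,Rw,t)[:2] for x in c[:,0,:]])*1000).astype(np.float32)))
m=np.zeros((480,640),bool); m[240:410,360:450]=1
g=m&(H>55)&(H<95)&(S>80); p=P[g&(d>0)]
b=p[(p[:,2]>.03)&(p[:,2]<.045)]; print("bed",len(b),np.median(b[:,2]))
print("bed rect",cv2.minAreaRect((b[:,:2]*1000).astype(np.float32)))
# edge fits of the base: per-x min and max y ; front edge per-y min x
def fit(a,i,j,lo):
    r=[]
    for k in np.arange(a[:,j].min()+.006,a[:,j].max()-.006,.004):
        q=a[abs(a[:,j]-k)<.003]
        if len(q)>4: r.append((k,np.percentile(q[:,i],2 if lo else 98)))
    r=np.array(r); s=np.polyfit(r[:,0],r[:,1],1); 
    e=abs(np.polyval(s,r[:,0])-r[:,1]); r=r[e<=np.median(e)*2+1e-4]; return np.polyfit(r[:,0],r[:,1],1),len(r)
for nm,i,j,lo in(("right",1,0,True),("left",1,0,False),("front",0,1,True)):
    s,n=fit(b,i,j,lo); print(nm,n,"slope deg",np.degrees(np.arctan(s[0])),"at",s)
a=p[(p[:,2]>.122)&(p[:,2]<.14)]; print("arm",len(a),cv2.minAreaRect((a[:,:2]*1000).astype(np.float32)) if len(a)>5 else 0)
# rails (grey) z 0.046-0.056
rl=m&~g&(abs(P[...,2]-.052)<.005)&(d>0); q=P[rl]
for s in(1,-1):
    w=q[(q[:,1]*s>(-.030*s))&(q[:,0]>.545)]; 
    if len(w)>5:
        f=cv2.fitLine((w[:,:2]*1000).astype(np.float32),cv2.DIST_HUBER,0,.01,.01).ravel(); print("rail",len(w),f,np.degrees(np.arctan(f[1]/f[0])))
kn=m&((H<8)|(H>172))&(S>120)&(d>0); p=P[kn]; tp=p[p[:,2]>.195]; print("knob",len(tp),tp.mean(0) if len(tp) else 0, cv2.minEnclosingCircle((tp[:,:2]*1000).astype(np.float32)) if len(tp) else 0)
E
```

```text
slat 3293 0.024706657367406848 ((517.3649291992188, -239.95635986328125), (38.4749755859375, 183.37319946289062), 74.52792358398438)
ray ((515.846923828125, -238.001953125), (41.10011672973633, 185.28501892089844), 74.47417449951172)
bed 609 0.03962483603499378
bed rect ((594.067138671875, -28.727272033691406), (142.7357635498047, 83.4635009765625), 1.4670727252960205)
right 28 slope deg -2.01816117028079 at [-0.03523813 -0.04694602]
left 31 slope deg -33.298115777465505 at [-0.65683015  0.36791237]
front 12 slope deg -46.02282075565153 at [-1.03635606  0.51121687]
arm 369 ((611.754638671875, -41.17795181274414), (29.10066795349121, 113.2163314819336), 85.33222961425781)
rail 144 [ 9.9801534e-01 -6.2971108e-02  5.6348285e+02 -4.1197896e+00] -3.6103668
rail 335 [ 9.9827480e-01  5.8714360e-02  5.8850232e+02 -5.6155556e+01] 3.3660207
knob 591 [ 0.55033268 -0.04414695  0.22780605] ((488.1322021484375, -52.05278396606445), 108.43727111816406)
```

The slat fix is consistent at (0.5175, -0.240), yaw -15.5°. The press yaw isn't settled yet, so I'll take one look from directly above it before grasping.

```bash
python3 - <<'E'
from h import *
plan([.505,-.035,.35],90,5)
E
```

```text
t 1.7 pos [ 0.3899 -0.097   0.3612] jawyaw 72.92 tooly [ 0.001 -0.007 -1.   ] q6 0.059 w 0.0851 F [-0.4  1.4  0. ] T [ 0.01  0.05 -0.02]
per row x5: linear [0.0918, 0.0109, 0.0932] twist -0.0298 mm/row [18.4  2.2 18.6]
```

Call:
move_arm([
  {"grip": 0,"linear": [0.12,0.01,0.12],"twist": -0.04},
  {"grip": 0,"linear": [0.12,0.01,0.1],"twist": -0.04},
  {"grip": 0,"linear": [0.12,0.01,0.1],"twist": -0.04},
  {"grip": 0,"linear": [0.12,0.01,0.08],"twist": -0.03},
  {"grip": 0,"linear": [0,0,0],"twist": 0},
])

```text
clock: 2.2
eef_pos: [0.4992, -0.0297, 0.3523]
tool_rot: [0.709, 0.004, -0.005, -0.705]
ft_force: [-0.7, -0.8, 0.0]
grip_width: 0.0856
```

```bash
cat > press.py <<'E'
from h import *
import sys
im,d,K,Rw,t=cam("wrist"); cv2.imwrite("pics/w2.png",im); np.savez("w2.npz",im=im,d=d,K=K,Rw=Rw,t=t)
plan([.505,-.035,.35],90,5)
P=cloud(d,K,Rw,t); H,S,V=[c.astype(int) for c in cv2.split(cv2.cvtColor(im,cv2.COLOR_BGR2HSV))]
near=(d>0)&(abs(P[...,0]-.595)<.12)&(abs(P[...,1]+.03)<.075)
g=near&(H>50)&(H<95)&(S>80)
for nm,lo,hi in(("bed",.033,.046),("arm",.122,.142)):
    a=P[g&(P[...,2]>lo)&(P[...,2]<hi)]; print(nm,len(a),np.median(a[:,2]),cv2.minAreaRect((a[:,:2]*1000).astype(np.float32)))
q=P[near&~g&(abs(P[...,2]-.052)<.004)]
for s in(1,-1):
    w=q[(q[:,1]*s>(-.030*s))&(q[:,0]>.552)]
    if len(w)>5:
        f=cv2.fitLine((w[:,:2]*1000).astype(np.float32),cv2.DIST_HUBER,0,.01,.01).ravel(); print("rail",len(w),f,np.degrees(np.arctan(f[1]/f[0])))
k=near&((H<8)|(H>172))&(S>120)&(P[...,2]>.197)&(P[...,2]<.215); p=P[k]; print("knob",len(p),np.median(p[:,2]),cv2.minEnclosingCircle((p[:,:2]*1000).astype(np.float32)))
E
python3 press.py
```

```text
t 2.25 pos [ 0.4979 -0.0303  0.3528] jawyaw 90.69 tooly [-0.002 -0.006 -1.   ] q6 -0.069 w 0.0856 F [-0.8  0.1 -0.5] T [ 0.   -0.04 -0.05]
per row x5: linear [0.007, 0.0028, -0.0048] twist 0.0012 mm/row [ 1.4  0.6 -1. ]
bed 542 0.03973288455306964 ((588.3558349609375, -28.59046173095703), (132.21041870117188, 83.51860809326172), 1.997403621673584)
arm 1039 0.13168659145800582 ((612.800537109375, -27.816837310791016), (112.31949615478516, 45.6998405456543), 2.4345672130584717)
rail 291 [ 9.9770737e-01  6.7676000e-02  5.8569135e+02 -1.4926089e+00] 3.880515
rail 220 [ 9.9997598e-01 -6.9308560e-03  5.8250867e+02 -5.7740589e+01] -0.39711198
knob 1601 0.20144118055343613 ((576.037841796875, -29.262765884399414), 22.442150115966797)
```

View pics/w2.png

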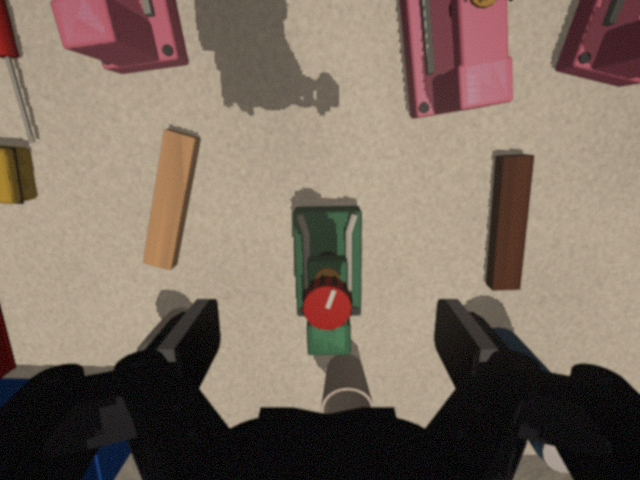

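The press shows clearly at (327,270), with its axis at about (0.577, -0.030) and yaw about 2.1°. Next I'll grasp the pale slat 62 mm from its middle, on the robot's side.

```bash
python3 - <<'E'
from h import *
plan([.4573,-.2233,.10],74.5,10)
E
```

```text
t 2.25 pos [ 0.4979 -0.0303  0.3528] jawyaw 90.69 tooly [-0.002 -0.006 -1.   ] q6 -0.069 w 0.0856 F [-0.8  0.1 -0.5] T [ 0.   -0.04 -0.05]
per row x10: linear [-0.0212, 0.127, -0.0955] twist 0.0141 mm/row [ -4.2  25.4 -19.1]
```

Call:
move_arm([
  {"grip": 0,"linear": [-0.04,0,-0.2],"twist": 0.03},
  {"grip": 0,"linear": [-0.02,0.05,-0.2],"twist": 0.03},
  {"grip": 0,"linear": [0,0.1,-0.2],"twist": 0.03},
  {"grip": 0,"linear": [0,0.16,-0.2],"twist": 0.03},
  {"grip": 0,"linear": [0,0.16,-0.15],"twist": 0.02},
])

```text
clock: 2.75
eef_pos: [0.4655, -0.2173, 0.2646]
tool_rot: [0.704, -0.091, 0.097, -0.698]
ft_force: [1.0, 0.4, -0.4]
grip_width: 0.0854
```

```bash
python3 - <<'E'
from h import *
plan([.4573,-.2233,.06],74.5,4)
E
```

```text
t 2.75 pos [ 0.4655 -0.2173  0.2646] jawyaw 74.7 tooly [ 0.008 -0.009 -1.   ] q6 -0.167 w 0.0854 F [ 1.   0.4 -0.4] T [-0.03 -0.05  0.02]
per row x4: linear [-0.0105, 0.2557, -0.0083] twist 0.0004 mm/row [-2.1 51.1 -1.7]
```

Call:
move_arm([
  {"grip": 0,"linear": [-0.012,0.22,-0.008],"twist": 0},
  {"grip": 0,"linear": [-0.012,0.22,-0.008],"twist": 0},
  {"grip": 0,"linear": [-0.01,0.22,-0.008],"twist": 0},
  {"grip": 0,"linear": [-0.01,0.22,-0.008],"twist": 0},
  {"grip": 0,"linear": [0,0.1,0],"twist": 0},
])

```text
clock: 3.25
eef_pos: [0.4497, -0.2254, 0.0651]
tool_rot: [0.704, -0.094, 0.103, -0.696]
ft_force: [-0.5, 0.7, -0.4]
grip_width: 0.0853
```

```bash
python3 - <<'E'
from h import *
plan([.4573,-.2233,.006],74.5,4)
E
```

```text
t 3.25 pos [ 0.4497 -0.2254  0.0651] jawyaw 73.95 tooly [ 0.011 -0.012 -1.   ] q6 -0.181 w 0.0853 F [-0.5  0.7 -0.4] T [-0.01  0.04 -0.01]
per row x4: linear [0.0074, 0.0739, 0.0058] twist -0.0012 mm/row [ 1.5 14.8  1.2]
```

Call:
move_arm([
  {"grip": 0,"linear": [0.009,0.075,0.005],"twist": -0.002},
  {"grip": 0,"linear": [0.009,0.075,0.005],"twist": -0.001},
  {"grip": 0,"linear": [0.008,0.075,0.005],"twist": -0.001},
  {"grip": 0,"linear": [0.006,0.05,0],"twist": 0},
  {"grip": 0,"linear": [0,0,0],"twist": 0},
])

```text
clock: 3.75
eef_pos: [0.4496, -0.2207, 0.0073]
tool_rot: [0.703, -0.095, 0.098, -0.698]
ft_force: [-0.5, -0.5, -0.2]
grip_width: 0.0856
```

```bash
python3 - <<'E'
from h import *
im,d,K,Rw,t=cam("wrist"); cv2.imwrite("pics/w3.png",im)
plan([.4573,-.2233,.006],74.5,1)
E
```

```text
t 3.8 pos [ 0.45   -0.2208  0.0079] jawyaw 74.27 tooly [ 0.003 -0.009 -1.   ] q6 -0.178 w 0.0852 F [-0.6  0.7  0.3] T [-0.02 -0.03 -0.03]
per row x1: linear [0.0382, 0.01, -0.0019] twist -0.002 mm/row [ 7.6  2.  -0.4]
```

View pics/w3.png

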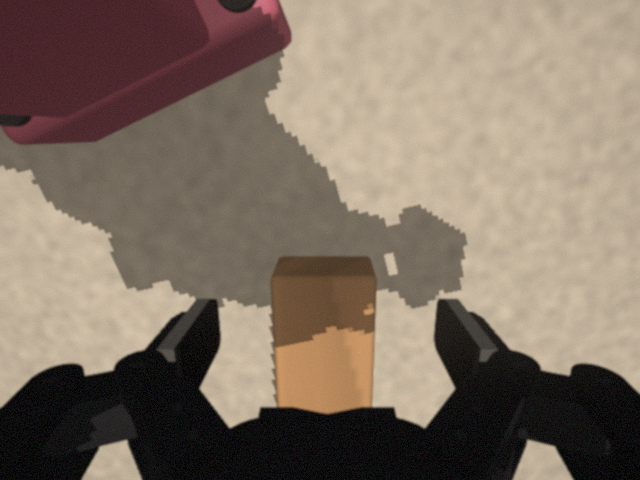

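The slat sits centred between the fingers at (323,330). I'll go down 3 mm and close.

Call:
move_arm([
  {"grip": 0,"linear": [0.01,0.02,0],"twist": 0},
  {"grip": 0.3,"linear": [0,0,0],"twist": 0},
  {"grip": 0.5,"linear": [0,0,0],"twist": 0},
  {"grip": 1,"linear": [0,0,0],"twist": 0},
  {"grip": 1,"linear": [0,0,0],"twist": 0},
])

```text
clock: 4.3
eef_pos: [0.4544, -0.2227, 0.0074]
tool_rot: [0.704, -0.093, 0.101, -0.697]
ft_force: [0.2, -1.1, -0.8]
grip_width: 0.0386
```

Call:
move_arm([
  {"grip": 1,"linear": [0,0,0],"twist": 0},
  {"grip": 1,"linear": [0,0,0],"twist": 0},
  {"grip": 1,"linear": [0,0,0],"twist": 0},
  {"grip": 1,"linear": [0,0,0],"twist": 0},
  {"grip": 1,"linear": [0,0,0],"twist": 0},
])

```text
clock: 4.8
eef_pos: [0.4539, -0.2225, 0.0072]
tool_rot: [0.704, -0.093, 0.101, -0.697]
ft_force: [-0.1, 0.7, 0.5]
grip_width: 0.0386
```

```bash
python3 - <<'E'
from h import *
z=np.load("top0.npz"); im,d,K,Rw,t=[z[k] for k in("im","d","K","Rw","t")]
P=cloud(d,K,Rw,t); H,S,V=[c.astype(int) for c in cv2.split(cv2.cvtColor(im,cv2.COLOR_BGR2HSV))]
for nm,c0,c1 in(("mid",262,312),("right",385,442),("left",190,248)):
    m=np.zeros((480,640),bool); m[270:355,c0:c1]=1; m&=(P[...,2]>.02)&(d>0)&(S>70); p=P[m]
    for lo,hi in((.02,.06),(.06,.145),(.145,.22)):
        q=p[(p[:,2]>lo)&(p[:,2]<hi)]
        if len(q): print(nm,lo,len(q),np.percentile(q[:,:2],[1,99],axis=0).round(3).tolist())
plan([.371,-.0376,.13],92.1,8)
E
```

```text
mid 0.02 730 [[0.254, 0.053], [0.406, 0.158]]
mid 0.06 476 [[0.295, 0.08], [0.403, 0.139]]
mid 0.145 238 [[0.288, 0.081], [0.331, 0.122]]
right 0.02 677 [[0.208, -0.306], [0.358, -0.206]]
right 0.06 639 [[0.244, -0.276], [0.357, -0.224]]
right 0.145 265 [[0.242, -0.281], [0.283, -0.239]]
left 0.02 672 [[0.211, 0.25], [0.361, 0.357]]
left 0.06 652 [[0.248, 0.268], [0.363, 0.323]]
left 0.145 265 [[0.246, 0.288], [0.289, 0.331]]
t 4.8 pos [ 0.4539 -0.2225  0.0072] jawyaw 74.23 tooly [ 0.008 -0.011 -1.   ] q6 -0.177 w 0.0386 F [-0.1  0.7  0.5] T [ 0.07  0.06 -0.01]
per row x8: linear [-0.0804, -0.0785, 0.0965] twist -0.0195 mm/row [-16.1 -15.7  19.3]
```

Call:
move_arm([
  {"grip": 1,"linear": [0,-0.12,0],"twist": 0},
  {"grip": 1,"linear": [0,-0.16,0],"twist": 0},
  {"grip": 1,"linear": [-0.03,-0.16,0],"twist": 0},
  {"grip": 1,"linear": [-0.1,-0.14,0.04],"twist": 0},
  {"grip": 1,"linear": [-0.1,-0.06,0.08],"twist": -0.01},
])

```text
clock: 5.3
eef_pos: [0.4136, -0.1854, 0.1356]
tool_rot: [0.704, -0.089, 0.092, -0.698]
ft_force: [0.6, 0.2, -0.1]
grip_width: 0.0388
```

```bash
python3 - <<'E'
from h import *
plan([.365,-.038,.13],92.1,5)
E
```

```text
t 5.3 pos [ 0.4136 -0.1854  0.1356] jawyaw 75.28 tooly [ 0.002 -0.009 -1.   ] q6 -0.16 w 0.0388 F [ 0.6  0.2 -0.1] T [ 0.01  0.09 -0.01]
per row x5: linear [-0.0844, 0.0042, 0.1302] twist -0.0294 mm/row [-16.9   0.8  26. ]
```

Call:
move_arm([
  {"grip": 1,"linear": [-0.11,0,0.12],"twist": -0.03},
  {"grip": 1,"linear": [-0.1,0,0.13],"twist": -0.03},
  {"grip": 1,"linear": [-0.07,0,0.13],"twist": -0.03},
  {"grip": 1,"linear": [-0.05,0,0.13],"twist": -0.03},
  {"grip": 1,"linear": [-0.03,0,0.13],"twist": -0.03},
])

```text
clock: 5.8
eef_pos: [0.3575, -0.0439, 0.1369]
tool_rot: [0.711, 0.021, -0.015, -0.703]
ft_force: [0.7, -0.6, -0.6]
grip_width: 0.0384
```

```bash
python3 - <<'E'
from h import *
plan([.371,-.0376,.075],92.1,5)
o=[]
for n in("side","top"):
    im,d,K,Rw,t=cam(n)
    np.savez(f"{n}1.npz",im=im,d=d,K=K,Rw=Rw,t=t)
    a=im[170:340,170:430] if n=="side" else im[170:340,240:430]
    o.append(cv2.resize(a,(400,int(400*a.shape[0]/a.shape[1])),interpolation=cv2.INTER_CUBIC)[:260])
h=min(x.shape[0] for x in o); cv2.imwrite("pics/m1.png",np.hstack([x[:h] for x in o]))
E
```

```text
t 5.8 pos [ 0.3575 -0.0439  0.1369] jawyaw 92.86 tooly [ 0.009 -0.011 -1.   ] q6 -0.164 w 0.0384 F [ 0.7 -0.6 -0.6] T [0.08 0.06 0.01]
per row x5: linear [0.0133, 0.0619, 0.0064] twist 0.0013 mm/row [ 2.7 12.4  1.3]
```

View pics/m1.png

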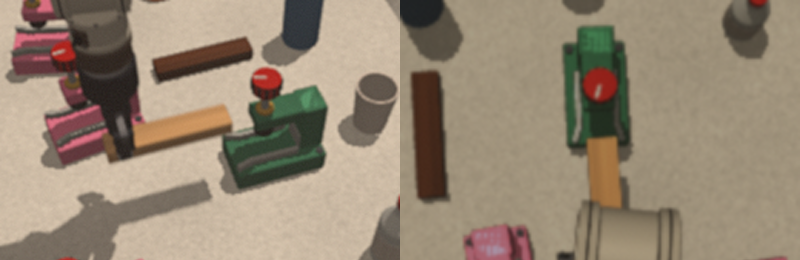

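The slat is held level in front of the mouth (side crop, 110–230, 110–150). I'll measure its held pose.

```bash
cat > held.py <<'E'
from h import *
ax=np.array([.577,-.030]); yw=np.radians(2.1); c,s=np.cos(yw),np.sin(yw)
def held(live=True):
  for n in("top","side"):
    if live: im,d,K,Rw,t=cam(n)
    else:
        z=np.load(f"{n}1.npz"); im,d,K,Rw,t=[z[k] for k in("im","d","K","Rw","t")]
    P=cloud(d,K,Rw,t); H,S,V=[x.astype(int) for x in cv2.split(cv2.cvtColor(im,cv2.COLOR_BGR2HSV))]
    m=(S>95)&(V>80)&(H<22)&(H>7)&(d>0)&(P[...,2]>.03)&(P[...,2]<.2)&(abs(P[...,1]+.03)<.06)&(P[...,0]>.3)&(P[...,0]<.68)
    nl,L,stt,_=cv2.connectedComponentsWithStats(m.astype(np.uint8)); 
    if nl<2: print(n,"none"); continue
    m=L==1+np.argmax(stt[1:,4]); p=P[m]
    A=np.c_[p[:,0]-.5,np.ones(len(p))]; zt=np.percentile(p[:,2],70); q=p[p[:,2]>zt-.012]
    f=np.polyfit(q[:,0]-.45,q[:,2],1)
    l=np.c_[(q[:,:2]-ax)@[c,s],(q[:,:2]-ax)@[-s,c]]*1000  # press frame mm
    r=[]
    for k in np.arange(l[:,0].min()+6,l[:,0].max()-6,4):
        w=l[abs(l[:,0]-k)<4,1]
        if len(w)>4: r.append((k,(np.percentile(w,3)+np.percentile(w,97))/2,np.ptp(w)))
    r=np.array(r); g=np.polyfit(r[:,0],r[:,1],1)
    print(n,len(q),"top z@.45 %.4f pitch %.2fdeg"%(f[1],np.degrees(f[0])),"| press frame: x %.1f..%.1f"%tuple(np.percentile(l[:,0],[1,99])),"yaw rel %.2f"%np.degrees(g[0]),"y at front %.1f"%np.polyval(g,l[:,0].max()),"width",np.median(r[:,2]).round(1))
if __name__=="__main__":
    import sys; held(len(sys.argv)<2)
E
python3 held.py old
```

```text
top 475 top z@.45 0.1532 pitch -0.14deg | press frame: x -150.5..-60.2 yaw rel 1.62 y at front 0.9 width 38.6
side 956 top z@.45 0.1543 pitch -0.25deg | press frame: x -201.1..-62.4 yaw rel 0.13 y at front -8.8 width 35.7
```

```bash
python3 - <<'E'
from h import *
plan([.358,-.040,.072],92.1,4)
E
```

```text
t 5.9 pos [ 0.3569 -0.0427  0.1366] jawyaw 93.01 tooly [ 0.008 -0.01  -1.   ] q6 -0.164 w 0.0387 F [ 1.1  0.2 -2.2] T [ 0.    0.05 -0.04]
per row x4: linear [0.001, 0.0808, 0.0042] twist 0.002 mm/row [ 0.2 16.2  0.8]
```

Call:
move_arm([
  {"grip": 1,"linear": [0.002,0.08,0.003],"twist": 0.002},
  {"grip": 1,"linear": [0.002,0.08,0.004],"twist": 0.002},
  {"grip": 1,"linear": [0.002,0.08,0.003],"twist": 0.002},
  {"grip": 1,"linear": [0.002,0.08,0.003],"twist": 0.002},
  {"grip": 1,"linear": [0,0,0],"twist": 0},
])

```text
clock: 6.4
eef_pos: [0.3612, -0.042, 0.0719]
tool_rot: [0.711, 0.017, -0.008, -0.703]
ft_force: [-1.2, 0.5, -0.5]
grip_width: 0.0387
```

```bash
python3 held.py; python3 -c "
from h import *
plan([.371,-.0376,.052],92.1,4)"
```

```text
top 445 top z@.45 0.0893 pitch -0.17deg | press frame: x -148.4..-56.1 yaw rel 0.68 y at front -3.2 width 37.7
side 948 top z@.45 0.0909 pitch -0.18deg | press frame: x -197.8..-58.4 yaw rel -0.02 y at front -7.4 width 38.5
t 6.5 pos [ 0.3626 -0.0421  0.0735] jawyaw 92.0 tooly [ 0.016 -0.013 -1.   ] q6 -0.142 w 0.0383 F [-0.2 -0.  -0.8] T [-0.01  0.07 -0.02]
per row x4: linear [0.0103, 0.0269, 0.0056] twist -0.0002 mm/row [2.1 5.4 1.1]
```

Call:
move_arm([
  {"grip": 1,"linear": [-0.002,0.03,0.007],"twist": 0},
  {"grip": 1,"linear": [-0.002,0.03,0.007],"twist": 0},
  {"grip": 1,"linear": [-0.002,0.03,0.006],"twist": 0},
  {"grip": 1,"linear": [0,0.005,0],"twist": 0},
  {"grip": 1,"linear": [0,0,0],"twist": 0},
])

```text
clock: 7.0
eef_pos: [0.3639, -0.0388, 0.0551]
tool_rot: [0.712, 0.019, -0.005, -0.702]
ft_force: [1.0, 0.3, -0.5]
grip_width: 0.039
```

```bash
python3 held.py; python3 -c "
from h import *
plan([.371,-.0376,.052],92.1,4)"
```

```text
top 454 top z@.45 0.0731 pitch 0.53deg | press frame: x -149.8..-54.0 yaw rel 0.39 y at front -0.4 width 38.2
side 921 top z@.45 0.0739 pitch 0.27deg | press frame: x -195.7..-56.5 yaw rel -0.63 y at front -4.9 width 37.9
t 7.1 pos [ 0.3639 -0.0389  0.0553] jawyaw 91.94 tooly [ 0.021 -0.013 -1.   ] q6 -0.131 w 0.0389 F [-0.3 -1.  -0.7] T [0.   0.12 0.03]
per row x4: linear [0.0088, 0.0042, 0.0014] twist -0.0004 mm/row [1.8 0.8 0.3]
```

Call:
move_arm([
  {"grip": 1,"linear": [0.04,0.006,0.001],"twist": 0},
  {"grip": 1,"linear": [0.04,0.006,0.001],"twist": 0},
  {"grip": 1,"linear": [0.04,0.006,0.001],"twist": 0},
  {"grip": 1,"linear": [0.04,0.006,0.001],"twist": 0},
  {"grip": 1,"linear": [0,0,0],"twist": 0},
])

```text
clock: 7.6
eef_pos: [0.4008, -0.037, 0.0515]
tool_rot: [0.712, 0.02, -0.004, -0.702]
ft_force: [0.6, -0.2, -0.9]
grip_width: 0.0385
```

```bash
python3 held.py; python3 -c "
from h import *
plan([.4,-.0365,.049],92.1,4)"
```

```text
top 373 top z@.45 0.0699 pitch 0.37deg | press frame: x -101.2..-18.4 yaw rel 1.80 y at front 1.6 width 35.7
side 891 top z@.45 0.0700 pitch 0.29deg | press frame: x -158.1..-20.1 yaw rel -0.37 y at front -3.8 width 38.6
t 7.7 pos [ 0.3991 -0.037   0.0513] jawyaw 91.93 tooly [ 0.022 -0.013 -1.   ] q6 -0.118 w 0.0388 F [-0.4  0.1 -0.4] T [0.01 0.16 0.04]
per row x4: linear [0.0011, 0.0028, 0.0006] twist -0.0004 mm/row [0.2 0.6 0.1]
```

Call:
move_arm([
  {"grip": 1,"linear": [0,0.01,0.001],"twist": 0},
  {"grip": 1,"linear": [0,0.01,0],"twist": 0},
  {"grip": 1,"linear": [0.04,0.005,0.001],"twist": 0},
  {"grip": 1,"linear": [0.04,0.005,0],"twist": 0},
  {"grip": 1,"linear": [0,0,0],"twist": 0},
])

```text
clock: 8.2
eef_pos: [0.4154, -0.036, 0.0454]
tool_rot: [0.712, 0.019, -0.004, -0.702]
ft_force: [0.2, 1.2, 2.1]
grip_width: 0.0386
```

```bash
python3 held.py; python3 -c "
from h import *
plan([.47,-.0339,.0475],92.1,5)"
```

```text
top 291 top z@.45 0.0630 pitch 1.23deg | press frame: x -79.7..-13.7 yaw rel 0.21 y at front 0.9 width 35.7
side 865 top z@.45 0.0641 pitch 0.59deg | press frame: x -141.6..-5.5 yaw rel -0.20 y at front -3.2 width 38.8
t 8.3 pos [ 0.4151 -0.036   0.0454] jawyaw 91.91 tooly [ 0.022 -0.013 -1.   ] q6 -0.112 w 0.0388 F [ 1.1 -0.4  0.8] T [ 0.1  -0.38  0.04]
per row x5: linear [0.055, -0.0009, 0.0003] twist -0.0003 mm/row [11.  -0.2  0.1]
```

Call:
move_arm([
  {"grip": 1,"linear": [0.05,-0.002,0],"twist": 0},
  {"grip": 1,"linear": [0.05,0,0],"twist": 0},
  {"grip": 1,"linear": [0.05,0.001,0],"twist": 0},
  {"grip": 1,"linear": [0.05,0.001,0],"twist": 0},
  {"grip": 1,"linear": [0,0,0],"twist": 0},
])

```text
clock: 8.8
eef_pos: [0.4583, -0.0346, 0.0464]
tool_rot: [0.712, 0.019, -0.004, -0.702]
ft_force: [0.2, -0.2, -0.1]
grip_width: 0.0384
```

```bash
python3 held.py; python3 -c "
from h import *
plan([.47,-.0339,.0475],92.1,5)"
```

```text
t 8.85 pos [ 0.4578 -0.0346  0.0463] jawyaw 91.91 tooly [ 0.021 -0.013 -1.   ] q6 -0.101 w 0.0384 F [ 1.2 -0.1  2. ] T [ 0.02 -0.3  -0.02]
per row x5: linear [0.0122, -0.0009, 0.0002] twist -0.0003 mm/row [ 2.4 -0.2  0. ]Traceback (most recent call last):
  File "held.py", line 23, in <module>
    import sys; held(len(sys.argv)<2)
                ~~~~^^^^^^^^^^^^^^^^^
  File "held.py", line 20, in held
    r=np.array(r); g=np.polyfit(r[:,0],r[:,1],1)
                                ~^^^^^
IndexError: too many indices for array: array is 1-dimensional, but 2 were indexed
```

Call:
move_arm([
  {"grip": 1,"linear": [0.025,0,0],"twist": 0},
  {"grip": 1,"linear": [0.02,0,0],"twist": 0},
  {"grip": 1,"linear": [0.015,0,0],"twist": 0},
  {"grip": 1,"linear": [0.015,0,0],"twist": 0},
  {"grip": 1,"linear": [0.01,0,0],"twist": 0},
])

```text
clock: 9.35
eef_pos: [0.4724, -0.0339, 0.0466]
tool_rot: [0.712, 0.017, -0.007, -0.702]
ft_force: [-7.1, -0.8, 9.6]
grip_width: 0.0386
```

Call:
move_arm([
  {"grip": 1,"linear": [0.015,0,0],"twist": 0},
  {"grip": 1,"linear": [0.015,0,0],"twist": 0},
  {"grip": 1,"linear": [0.015,0,0],"twist": 0},
  {"grip": 1,"linear": [0.015,0,0],"twist": 0},
  {"grip": 1,"linear": [0.015,0,0],"twist": 0},
])

```text
clock: 9.85
eef_pos: [0.4721, -0.0339, 0.0465]
tool_rot: [0.712, 0.006, -0.016, -0.702]
ft_force: [-10.6, -1.3, 11.9]
grip_width: 0.039
```

```bash
python3 -c "
from h import *
plan([.47,-.0339,.0475],92.1,5)"
```

```text
t 9.85 pos [ 0.4721 -0.0339  0.0465] jawyaw 91.84 tooly [-0.014 -0.015 -1.   ] q6 -0.094 w 0.039 F [-10.6  -1.3  11.9] T [ 0.06  1.57 -0.04]
per row x5: linear [-0.0021, -0.001, 0.0001] twist -0.0004 mm/row [-0.4 -0.2  0. ]
```

The push stalled at 11 N with the front end computed within about 1 mm of the stop. I'll release and check.

Call:
move_arm([
  {"grip": 0,"linear": [0,0,0],"twist": 0},
  {"grip": 0,"linear": [0,0,0],"twist": 0},
  {"grip": 0,"linear": [0,0,0],"twist": 0},
  {"grip": 0,"linear": [0,0,0],"twist": 0},
  {"grip": 0,"linear": [0,-0.01,0],"twist": 0},
])

```text
clock: 10.35
eef_pos: [0.4735, -0.0339, 0.0476]
tool_rot: [0.712, 0.007, -0.016, -0.702]
ft_force: [-0.2, 0.5, -0.1]
grip_width: 0.0852
```

Call:
move_arm([
  {"grip": 0,"linear": [0,-0.1,0],"twist": 0},
  {"grip": 0,"linear": [0,-0.2,0],"twist": 0},
  {"grip": 0,"linear": [-0.05,-0.22,0],"twist": 0},
  {"grip": 0,"linear": [-0.1,-0.22,0],"twist": 0},
  {"grip": 0,"linear": [-0.1,-0.22,0],"twist": 0},
])

```text
clock: 10.85
eef_pos: [0.4229, -0.0323, 0.2404]
tool_rot: [0.712, 0.002, -0.021, -0.702]
ft_force: [0.2, -0.1, 0.7]
grip_width: 0.0855
```

```bash
python3 - <<'E'
from h import *
plan([.577,-.03,.23],92.1,5)
o=[]
for n in("side","wrist"):
    im,d,K,Rw,t=cam(n); np.savez(f"{n}2.npz",im=im,d=d,K=K,Rw=Rw,t=t)
    a=im[190:320,230:410] if n=="side" else im
    o.append(cv2.resize(a,(400,300),interpolation=cv2.INTER_CUBIC))
    P=cloud(d,K,Rw,t); H,S,V=[x.astype(int) for x in cv2.split(cv2.cvtColor(im,cv2.COLOR_BGR2HSV))]
    m=(S>95)&(V>80)&(H<22)&(H>7)&(d>0)&(P[...,2]>.05)&(P[...,2]<.075)&(abs(P[...,1]+.035)<.04)&(P[...,0]>.42)&(P[...,0]<.65)
    p=P[m]; l=np.c_[p[:,0]-.577,p[:,1]+.03]@np.array([[np.cos(.0367),-np.sin(.0367)],[np.sin(.0367),np.cos(.0367)]])*1000
    print(n,len(p),"x",np.percentile(l[:,0],[1,99]).round(1),"y",np.percentile(l[:,1],[2,98]).round(1),"z",np.percentile(p[:,2],[10,50,90]).round(4), "pitch",np.degrees(np.polyfit(p[:,0],p[:,2],1)[0]))
cv2.imwrite("pics/m2.png",np.hstack(o))
E
```

```text
t 10.85 pos [ 0.4229 -0.0323  0.2404] jawyaw 91.87 tooly [-0.026 -0.014 -1.   ] q6 -0.098 w 0.0855 F [ 0.2 -0.1  0.7] T [ 0.03 -0.04 -0.05]
per row x5: linear [0.1543, 0.0064, -0.0026] twist -0.0004 mm/row [30.9  1.3 -0.5]
side 1115 x [-128.3   51.3] y [-21.4  15.4] z [0.0565 0.0656 0.0681] pitch -0.20121793335466073
wrist 5050 x [-130.     4.7] y [-18.9  19. ] z [0.0637 0.0647 0.0656] pitch 0.31982552892018196
```

View pics/m2.png

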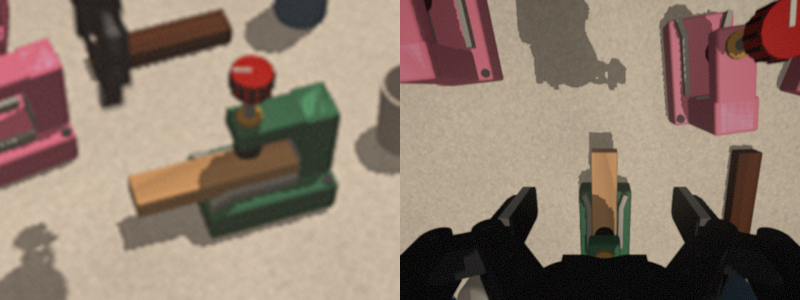

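The slat is home. Its free end is at x = -130 mm (expected -130), y is centred, and the top is flat at 65 mm. Now I'll wind the wrist counter-clockwise for a long single turn on the knob.

Call:
move_arm([
  {"grip": 0,"linear": [0,-0.1,0],"twist": -0.075},
  {"grip": 0,"linear": [0,-0.1,0],"twist": -0.075},
  {"grip": 0,"linear": [0,0,0],"twist": -0.075},
  {"grip": 0,"linear": [0,0,0],"twist": -0.075},
  {"grip": 0,"linear": [0,0,0],"twist": -0.075},
])

```text
clock: 11.45
eef_pos: [0.4274, -0.032, 0.288]
tool_rot: [0.657, 0.267, -0.276, -0.649]
ft_force: [0.4, 0.7, -0.2]
grip_width: 0.0856
```

Call:
move_arm([
  {"grip": 0,"linear": [0,0,0],"twist": -0.075},
  {"grip": 0,"linear": [0,0,0],"twist": -0.075},
  {"grip": 0,"linear": [0,0,0],"twist": -0.075},
  {"grip": 0,"linear": [0,0,0],"twist": -0.075},
  {"grip": 0,"linear": [0,0,0],"twist": -0.075},
])

```text
clock: 11.95
eef_pos: [0.4281, -0.0318, 0.2853]
tool_rot: [0.51, 0.486, -0.498, -0.507]
ft_force: [0.2, -0.1, 0.5]
grip_width: 0.0852
```

Call:
move_arm([
  {"grip": 0,"linear": [0,0,0],"twist": -0.075},
  {"grip": 0,"linear": [0,0,0],"twist": -0.075},
  {"grip": 0,"linear": [0,0,0],"twist": -0.075},
  {"grip": 0,"linear": [0,0,0],"twist": -0.075},
  {"grip": 0,"linear": [0,0,0],"twist": -0.075},
])

```text
clock: 12.45
eef_pos: [0.4287, -0.0317, 0.2821]
tool_rot: [-0.291, -0.637, 0.65, 0.294]
ft_force: [0.7, 0.1, -0.3]
grip_width: 0.0858
```

```bash
python3 -c "
from h import *
plan([.577,-.03,.26],None,5)"
```

```text
t 12.45 pos [ 0.4287 -0.0317  0.2821] jawyaw -138.9 tooly [-0.011 -0.014 -1.   ] q6 -2.351 w 0.0858 F [ 0.7  0.1 -0.3] T [-0.02 -0.03 -0.03]
per row x5: linear [-0.0961, 0.0204, -0.1133] twist 0.0 mm/row [-19.2   4.1 -22.7]
```

Call:
move_arm([
  {"grip": 0,"linear": [-0.1,0.01,-0.115],"twist": 0},
  {"grip": 0,"linear": [-0.1,0.01,-0.115],"twist": 0},
  {"grip": 0,"linear": [-0.1,0.01,-0.115],"twist": 0},
  {"grip": 0,"linear": [-0.1,0.01,-0.115],"twist": 0},
  {"grip": 0,"linear": [-0.06,0,-0.07],"twist": 0},
])

```text
clock: 12.95
eef_pos: [0.572, -0.0311, 0.2695]
tool_rot: [-0.29, -0.638, 0.651, 0.294]
ft_force: [-0.3, -0.4, 0.2]
grip_width: 0.0855
```

```bash
python3 -c "
from h import *
plan([.577,-.03,.23],None,1)
im,d,K,Rw,t=cam('wrist'); P=cloud(d,K,Rw,t); H,S,V=[x.astype(int) for x in cv2.split(cv2.cvtColor(im,cv2.COLOR_BGR2HSV))]
m=((H<8)|(H>172))&(S>120)&(d>0)&(abs(P[...,2]-.202)<.012)&(abs(P[...,0]-.577)<.05)&(abs(P[...,1]+.03)<.05)
p=P[m]; print(len(p),np.median(p[:,2]) if len(p) else 0,cv2.minEnclosingCircle((p[:,:2]*1000).astype(np.float32)) if len(p) else 0)
"
```

```text
t 12.95 pos [ 0.572  -0.0311  0.2695] jawyaw -138.76 tooly [-0.013 -0.014 -1.   ] q6 -2.337 w 0.0855 F [-0.3 -0.4  0.2] T [ 0.01 -0.04 -0.01]
per row x1: linear [-0.0119, 0.1972, -0.0261] twist 0.0 mm/row [-2.4 39.4 -5.2]
3431 0.2015104306596013 ((578.9518432617188, -30.07070541381836), 21.937198638916016)
```

Call:
move_arm([
  {"grip": 0,"linear": [-0.012,0.06,-0.03],"twist": 0},
  {"grip": 0,"linear": [0,0.08,0],"twist": 0},
  {"grip": 0,"linear": [0,0.08,0],"twist": 0},
  {"grip": 0,"linear": [0,0.08,0],"twist": 0},
  {"grip": 0,"linear": [0,0,0],"twist": 0},
])

```text
clock: 13.5
eef_pos: [0.5782, -0.0289, 0.2004]
tool_rot: [-0.288, -0.637, 0.651, 0.295]
ft_force: [-0.7, -0.6, 0.3]
grip_width: 0.0855
```

```bash
python3 -c "
from h import *
plan([.5775,-.0298,.174],None,2)"
```

```text
t 13.5 pos [ 0.5782 -0.0289  0.2004] jawyaw -138.72 tooly [-0.017 -0.014 -1.   ] q6 -2.333 w 0.0855 F [-0.7 -0.6  0.3] T [0.02 0.01 0.  ]
per row x2: linear [-0.0005, 0.066, 0.0014] twist 0.0 mm/row [-0.1 13.2  0.3]
```

Call:
move_arm([
  {"grip": 0,"linear": [0,0.066,0.001],"twist": 0},
  {"grip": 0,"linear": [0,0.066,0.001],"twist": 0},
  {"grip": 0.3,"linear": [0,0,0],"twist": 0},
  {"grip": 1,"linear": [0,0,0],"twist": 0},
  {"grip": 1,"linear": [0,0,0],"twist": 0},
])

```text
clock: 14.0
eef_pos: [0.5764, -0.029, 0.1746]
tool_rot: [-0.288, -0.638, 0.651, 0.295]
ft_force: [4.3, 3.5, 3.1]
grip_width: 0.0439
```

Call:
move_arm([
  {"grip": 1,"linear": [0,0,0],"twist": 0},
  {"grip": 1,"linear": [0,0,0],"twist": 0},
  {"grip": 1,"linear": [0,0,0],"twist": 0},
  {"grip": 1,"linear": [0,0,0],"twist": 0},
  {"grip": 1,"linear": [0,0,0],"twist": 0},
])

```text
clock: 14.5
eef_pos: [0.5765, -0.0288, 0.1751]
tool_rot: [-0.288, -0.638, 0.651, 0.295]
ft_force: [0.4, -0.4, -2.7]
grip_width: 0.042
```

```bash
python3 -c "
from h import *
plan([.5775,-.0298,.174],None,2)"
```

```text
t 14.5 pos [ 0.5765 -0.0288  0.1751] jawyaw -138.71 tooly [-0.015 -0.013 -1.   ] q6 -2.334 w 0.042 F [ 0.4 -0.4 -2.7] T [ 0.14 -0.13  0.02]
per row x2: linear [-0.0034, 0.0028, -0.0003] twist 0.0 mm/row [-0.7  0.6 -0.1]
```

Call:
move_arm([
  {"grip": 1,"linear": [0,0.0032,0],"twist": 0.05},
  {"grip": 1,"linear": [0,0.0032,0],"twist": 0.05},
  {"grip": 1,"linear": [0,0.0032,0],"twist": 0.05},
  {"grip": 1,"linear": [0,0.0032,0],"twist": 0.05},
  {"grip": 1,"linear": [0,0.0032,0],"twist": 0.05},
])

```text
clock: 15.0
eef_pos: [0.5771, -0.0285, 0.1718]
tool_rot: [-0.445, -0.542, 0.555, 0.448]
ft_force: [1.1, 0.1, -3.2]
grip_width: 0.0422
```

```bash
cat > foot.py <<'E'
from h import *
import sys
def tq(n=6):
    pass
plan([.5775,-.0298,.174],None,2)
T=[]
for i in range(2):
    im,d,K,Rw,t=cam("side"); T.append(bot.get_obs()["ft_torque"])
print("Tavg",np.mean(T,0).round(3))
c=cv2.resize(im[200:300,310:390],(640,800)[:1]*1+(800,),interpolation=cv2.INTER_CUBIC)[:600]
if len(sys.argv)>1: cv2.imwrite(sys.argv[1],c)
E
python3 foot.py pics/f1.png
```

```text
t 15.0 pos [ 0.5771 -0.0285  0.1718] jawyaw -168.31 tooly [-0.015 -0.012 -1.   ] q6 -1.817 w 0.0422 F [ 1.1  0.1 -3.2] T [ 0.13 -0.07  0.21]
per row x2: linear [-0.0034, -0.0055, -0.0002] twist 0.0 mm/row [-0.7 -1.1 -0. ]
Tavg [ 0.185 -0.148 -0.177]
```

View pics/f1.png

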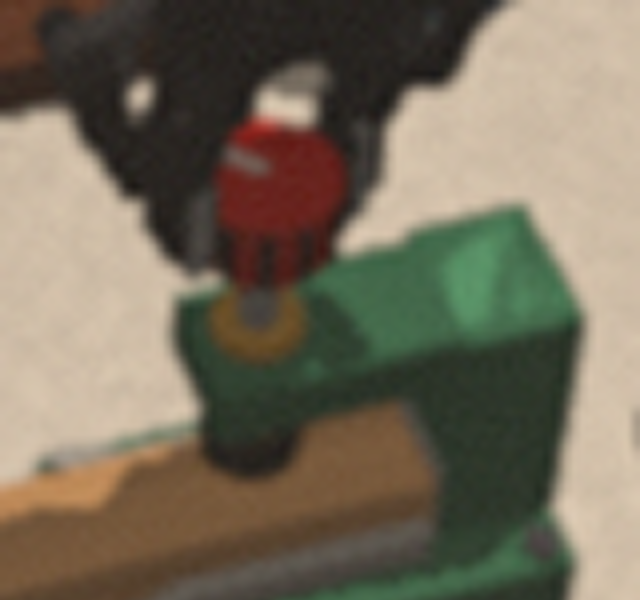

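```bash
cat > tz.py <<'E'
from h import *
o=bot.get_obs(); Z=R.from_quat(o["tool_rot"]).as_matrix()[:,2]
print("t %.2f yaw %.2f z %.4f Tz %.3f F %s w %.4f q6 %.2f"%(o["clock"],np.degrees(np.arctan2(Z[1],Z[0])),o["eef_pos"][2],o["ft_torque"][2],np.round(o["ft_force"],1),o["grip_width"],o["joint_pos"][5]))
E
python3 - <<'E'
from h import *
p=bot.camera_params("side")
for z in(.065,.070,.075,.08,.085):
    q,_=cv2.projectPoints(np.array([[.5713,-.0449,z]]),np.array(p["rvec"]),np.array(p["tvec"]),np.array(p["camera_matrix"]),None); q=q.ravel(); print(z,q,"crop",(q-[310,200])*8)
E
```

```text
0.065 [339.74347539 263.9218928 ] crop [237.94780314 511.37514239]
0.07 [339.83016391 262.64559892] crop [238.64131128 501.16479133]
0.075 [339.91746005 261.36035919] crop [239.33968038 490.8828735 ]
0.08 [340.00537022 260.06607923] crop [240.04296173 480.52863383]
0.085 [340.09390092 258.76266332] crop [240.75120735 470.10130655]
```

Call:
move_arm([
  {"grip": 1,"linear": [0,0.0032,0],"twist": 0.04},
  {"grip": 1,"linear": [0,0.0028,0],"twist": 0.04},
  {"grip": 1,"linear": [0,0.0025,0],"twist": 0.04},
  {"grip": 1,"linear": [0,0.0025,0],"twist": 0.04},
  {"grip": 1,"linear": [0,0.0025,0],"twist": 0.04},
])

```text
clock: 15.6
eef_pos: [0.5776, -0.0285, 0.1693]
tool_rot: [0.546, 0.443, -0.456, -0.546]
ft_force: [0.9, -0.6, -3.4]
grip_width: 0.0422
```

```bash
python3 tz.py
```

```text
t 15.60 yaw 168.95 z 0.1693 Tz 0.238 F [ 0.9 -0.6 -3.4] w 0.0422 q6 -1.42
```

Call:
move_arm([
  {"grip": 1,"linear": [0,0.0028,0],"twist": 0.04},
  {"grip": 1,"linear": [0,0.0028,0],"twist": 0.04},
  {"grip": 1,"linear": [0,0.0028,0],"twist": 0.04},
  {"grip": 1,"linear": [0,0.0028,0],"twist": 0.04},
  {"grip": 1,"linear": [0,0.0028,0],"twist": 0.04},
])

```text
clock: 16.1
eef_pos: [0.5781, -0.0286, 0.1667]
tool_rot: [0.626, 0.326, -0.337, -0.623]
ft_force: [1.0, -1.0, -2.3]
grip_width: 0.0423
```

```bash
python3 tz.py
```

```text
t 16.10 yaw 145.91 z 0.1667 Tz 0.184 F [ 1.  -1.  -2.3] w 0.0423 q6 -1.02
```

Call:
move_arm([
  {"grip": 1,"linear": [0,0.0016,0],"twist": 0.025},
  {"grip": 1,"linear": [0,0.0016,0],"twist": 0.025},
  {"grip": 1,"linear": [0,0.0016,0],"twist": 0.025},
  {"grip": 1,"linear": [0,0.0016,0],"twist": 0.025},
  {"grip": 1,"linear": [0,0.0016,0],"twist": 0.025},
])

```text
clock: 16.6
eef_pos: [0.5784, -0.0287, 0.1652]
tool_rot: [0.662, 0.247, -0.257, -0.659]
ft_force: [1.8, -0.5, -1.3]
grip_width: 0.0422
```

```bash
python3 tz.py
```

```text
t 16.60 yaw 131.76 z 0.1652 Tz 0.241 F [ 1.8 -0.5 -1.3] w 0.0422 q6 -0.77
```

Call:
move_arm([
  {"grip": 1,"linear": [0,0.0016,0],"twist": 0.025},
  {"grip": 1,"linear": [0,0.0016,0],"twist": 0.025},
  {"grip": 1,"linear": [0,0.0016,0],"twist": 0.025},
  {"grip": 1,"linear": [0,0.0016,0],"twist": 0.025},
  {"grip": 1,"linear": [0,0.0016,0],"twist": 0.025},
])

```text
clock: 17.1
eef_pos: [0.5786, -0.0289, 0.1636]
tool_rot: [0.688, 0.164, -0.174, -0.685]
ft_force: [1.2, -1.7, -2.5]
grip_width: 0.0427
```

```bash
python3 tz.py
```

```text
t 17.10 yaw 117.63 z 0.1636 Tz 0.190 F [ 1.2 -1.7 -2.5] w 0.0427 q6 -0.53
```

Call:
move_arm([
  {"grip": 1,"linear": [0,0.0016,0],"twist": 0.025},
  {"grip": 1,"linear": [0,0.0016,0],"twist": 0.025},
  {"grip": 1,"linear": [0,0.0016,0],"twist": 0.025},
  {"grip": 1,"linear": [0,0.0016,0],"twist": 0.025},
  {"grip": 1,"linear": [0,0.0016,0],"twist": 0.025},
])

```text
clock: 17.6
eef_pos: [0.5787, -0.0291, 0.162]
tool_rot: [0.703, 0.078, -0.088, -0.701]
ft_force: [0.2, -1.8, -2.5]
grip_width: 0.0425
```

```bash
python3 tz.py; python3 foot.py pics/f2.png
```

```text
t 17.60 yaw 103.48 z 0.1620 Tz 0.175 F [ 0.2 -1.8 -2.5] w 0.0425 q6 -0.28
t 17.6 pos [ 0.5787 -0.0291  0.162 ] jawyaw 103.48 tooly [-0.013 -0.004 -1.   ] q6 -0.283 w 0.0425 F [ 0.2 -1.8 -2.5] T [ 0.41 -0.15  0.17]
per row x2: linear [-0.0038, -0.0299, -0.0009] twist 0.0 mm/row [-0.8 -6.  -0.2]
Tavg [ 0.504 -0.121 -0.12 ]
```

View pics/f2.png

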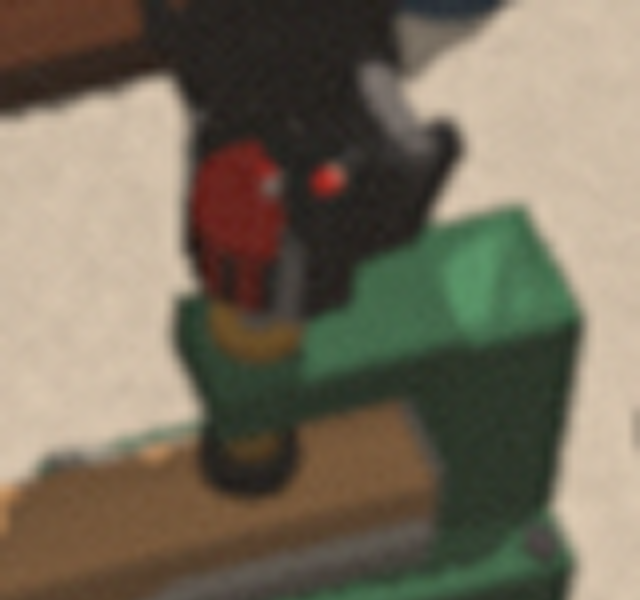

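The foot is still above the slat (lower rim at crop y≈495; contact is predicted near 511). I'll keep turning in small calls, tracking both the torque and the sub-pixel foot edge.

```bash
cat >> tz.py <<'E'
E=[]
for i in range(3):
    g=cv2.cvtColor(bot.camera("side")[0],cv2.COLOR_BGR2GRAY).astype(float)
    for u in range(338,345):
        c=g[254:272,u]; k=np.argmin(c[:10]); lo=c[k]; hi=np.median(c[-4:]); th=(lo+hi)/2
        j=k+np.argmax(c[k:]>th); E.append(254+j-1+(th-c[j-1])/(c[j]-c[j-1]))
E=np.array(E).reshape(3,-1); print("edge",E.mean(0).round(2),"mean %.3f sd %.3f"%(E.mean(),E.mean(1).std()))
E
python3 tz.py
```

```text
t 17.70 yaw 103.52 z 0.1620 Tz -0.179 F [ 0.1 -1.7 -2.8] w 0.0423 q6 -0.28
edge [261.13 261.36 261.56 261.63 261.47 261.34 261.13] mean 261.373 sd 0.010
```

Call:
move_arm([
  {"grip": 1,"linear": [0,0.0016,0],"twist": 0.025},
  {"grip": 1,"linear": [0,0.0016,0],"twist": 0.025},
  {"grip": 1,"linear": [0,0.0016,0],"twist": 0.025},
  {"grip": 1,"linear": [0,0.0016,0],"twist": 0.025},
  {"grip": 1,"linear": [0,0.0016,0],"twist": 0.025},
])

```text
clock: 18.35
eef_pos: [0.5789, -0.0294, 0.1605]
tool_rot: [0.709, -0.009, 0.0, -0.705]
ft_force: [0.1, -1.5, -2.1]
grip_width: 0.0426
```

```bash
python3 tz.py
```

```text
t 18.35 yaw 89.22 z 0.1605 Tz 0.183 F [ 0.1 -1.5 -2.1] w 0.0426 q6 -0.03
edge [261.37 261.73 262.16 262.15 262.05 261.79 261.28] mean 261.791 sd 0.020
```

Call:
move_arm([
  {"grip": 1,"linear": [0,0.0016,0],"twist": 0.025},
  {"grip": 1,"linear": [0,0.0016,0],"twist": 0.025},
  {"grip": 1,"linear": [0,0.0016,0],"twist": 0.025},
  {"grip": 1,"linear": [0,0.0016,0],"twist": 0.025},
  {"grip": 1,"linear": [0,0.0016,0],"twist": 0.025},
])

```text
clock: 19.0
eef_pos: [0.5789, -0.0297, 0.1589]
tool_rot: [0.703, -0.096, 0.088, -0.699]
ft_force: [-0.6, -1.8, -2.9]
grip_width: 0.0424
```

```bash
python3 tz.py
```

```text
t 19.00 yaw 75.09 z 0.1589 Tz 0.193 F [-0.6 -1.8 -2.9] w 0.0424 q6 0.21
edge [261.9  262.26 262.41 262.5  262.38 262.18 261.9 ] mean 262.218 sd 0.039
```

Call:
move_arm([
  {"grip": 1,"linear": [0,0.0016,0],"twist": 0.025},
  {"grip": 1,"linear": [0,0.0016,0],"twist": 0.025},
  {"grip": 1,"linear": [0,0.0016,0],"twist": 0.025},
  {"grip": 1,"linear": [0,0.0016,0],"twist": 0.025},
  {"grip": 1,"linear": [0,0.0016,0],"twist": 0.025},
])

```text
clock: 19.65
eef_pos: [0.5788, -0.0301, 0.1573]
tool_rot: [0.687, -0.181, 0.173, -0.682]
ft_force: [-0.2, -2.1, -3.5]
grip_width: 0.0424
```

```bash
python3 tz.py
```

```text
t 19.65 yaw 61.00 z 0.1573 Tz 0.207 F [-0.2 -2.1 -3.5] w 0.0424 q6 0.46
edge [262.23 262.49 262.74 262.86 262.86 262.58 262.14] mean 262.558 sd 0.019
```

Call:
move_arm([
  {"grip": 1,"linear": [0,0.0016,0],"twist": 0.025},
  {"grip": 1,"linear": [0,0.0016,0],"twist": 0.025},
  {"grip": 1,"linear": [0,0.0016,0],"twist": 0.025},
  {"grip": 1,"linear": [0,0.0016,0],"twist": 0.025},
  {"grip": 1,"linear": [0,0.0016,0],"twist": 0.025},
])

```text
clock: 20.3
eef_pos: [0.5788, -0.0304, 0.1558]
tool_rot: [0.661, -0.263, 0.256, -0.654]
ft_force: [-1.5, -1.6, -3.9]
grip_width: 0.0421
```

```bash
python3 tz.py
```

```text
t 20.30 yaw 46.95 z 0.1558 Tz 0.237 F [-1.5 -1.6 -3.9] w 0.0421 q6 0.70
edge [262.61 263.04 263.18 263.19 263.05 262.7  262.24] mean 262.858 sd 0.005
```

Call:
move_arm([
  {"grip": 1,"linear": [0,0.0016,0],"twist": 0.025},
  {"grip": 1,"linear": [0,0.0016,0],"twist": 0.025},
  {"grip": 1,"linear": [0,0.0016,0],"twist": 0.025},
  {"grip": 1,"linear": [0,0,0],"twist": 0},
  {"grip": 1,"linear": [0,0.001,0],"twist": 0.015},
])

```text
clock: 20.95
eef_pos: [0.5786, -0.0306, 0.1547]
tool_rot: [0.637, -0.318, 0.313, -0.629]
ft_force: [-0.9, -1.5, -4.1]
grip_width: 0.0423
```

```bash
python3 tz.py
```

```text
t 20.95 yaw 37.01 z 0.1547 Tz 0.206 F [-0.9 -1.5 -4.1] w 0.0423 q6 0.88
edge [262.54 262.99 263.17 263.2  263.03 262.77 262.29] mean 262.855 sd 0.019
```

The foot edge stopped moving at about yaw 50.5°, so that's contact. The target is 27° further, at yaw ≈23.5°. I'm now at 37°.

Call:
move_arm([
  {"grip": 1,"linear": [0,0.0015,0],"twist": 0.024},
  {"grip": 1,"linear": [0,0.0015,0],"twist": 0.024},
  {"grip": 1,"linear": [0,0.0015,0],"twist": 0.024},
  {"grip": 1,"linear": [0,0.0015,0],"twist": 0.024},
  {"grip": 1,"linear": [0,0.0015,0],"twist": 0.024},
])

```text
clock: 21.6
eef_pos: [0.5784, -0.0308, 0.1532]
tool_rot: [0.594, -0.392, 0.388, -0.585]
ft_force: [-2.7, -1.6, -3.3]
grip_width: 0.0425
```

```bash
python3 tz.py; python3 tz.py
```

```text
t 21.60 yaw 23.07 z 0.1532 Tz 0.333 F [-2.7 -1.6 -3.3] w 0.0425 q6 1.12
edge [262.56 262.95 263.15 263.12 263.09 262.69 262.24] mean 262.828 sd 0.038
t 21.75 yaw 23.16 z 0.1532 Tz -0.011 F [-1.5 -0.5 -3.9] w 0.0423 q6 1.12
edge [262.54 262.95 263.17 263.12 263.02 262.7  262.27] mean 262.823 sd 0.031
```

Torque rose to 0.33 from about 0.20, and the geometry gives 3.05 mm, or about 15 N. I'll release and lift clear.

Call:
move_arm([
  {"grip": 0,"linear": [0,0,0],"twist": 0},
  {"grip": 0,"linear": [0,0,0],"twist": 0},
  {"grip": 0,"linear": [0,0,0],"twist": 0},
  {"grip": 0,"linear": [0,0,0],"twist": 0},
  {"grip": 0,"linear": [0,0,0],"twist": 0},
])

```text
clock: 22.4
eef_pos: [0.5797, -0.0304, 0.1552]
tool_rot: [0.595, -0.39, 0.388, -0.587]
ft_force: [1.1, 0.5, 0.5]
grip_width: 0.0854
```

Call:
move_arm([
  {"grip": 0,"linear": [0,-0.05,0],"twist": 0},
  {"grip": 0,"linear": [0,-0.15,0],"twist": 0},
  {"grip": 0,"linear": [0,-0.2,0],"twist": 0},
  {"grip": 0,"linear": [0,-0.2,0],"twist": 0},
  {"grip": 0,"linear": [0,-0.1,0],"twist": 0},
])

```text
clock: 22.9
eef_pos: [0.5784, -0.0289, 0.2985]
tool_rot: [0.596, -0.392, 0.385, -0.585]
ft_force: [0.3, 0.4, -0.5]
grip_width: 0.0852
```

```bash
python3 tz.py; python3 - <<'E'
from h import *
o=[]
for n in("side","top"):
    im,d,K,Rw,t=cam(n)
    a=im[190:320,230:410] if n=="side" else im[90:350,160:520]
    o.append(cv2.resize(a,(400,289),interpolation=cv2.INTER_CUBIC))
    P=cloud(d,K,Rw,t); H,S,V=[x.astype(int) for x in cv2.split(cv2.cvtColor(im,cv2.COLOR_BGR2HSV))]
    if n=="side":
        m=(S>95)&(V>80)&(H<22)&(H>7)&(d>0)&(P[...,2]>.05)&(P[...,2]<.075)&(abs(P[...,1]+.035)<.04)&(P[...,0]>.42)&(P[...,0]<.65)
        p=P[m]; print("slat",len(p),"x",np.percentile(p[:,0]-.577,[1,99]).round(4),"z",np.percentile(p[:,2],[10,50,90]).round(4))
    k=((H<8)|(H>172))&(S>120)&(d>0)&(P[...,2]>.14)&(P[...,2]<.22)&(abs(P[...,0]-.577)<.04)&(abs(P[...,1]+.03)<.04)
    p=P[k]; print(n,"knob top",len(p),np.percentile(p[:,2],[50,80]) if len(p) else 0)
cv2.imwrite("pics/end.png",np.hstack(o))
E
```

```text
t 22.90 yaw 23.31 z 0.2985 Tz 0.024 F [ 0.3  0.4 -0.5] w 0.0852 q6 1.12
edge [262.54 262.98 263.17 263.17 263.01 262.73 262.3 ] mean 262.843 sd 0.006
slat 1050 x [-0.1282  0.0513] z [0.0569 0.0655 0.068 ]
side knob top 256 [0.18005464 0.18125074]
top knob top 0 0
```

View pics/end.png

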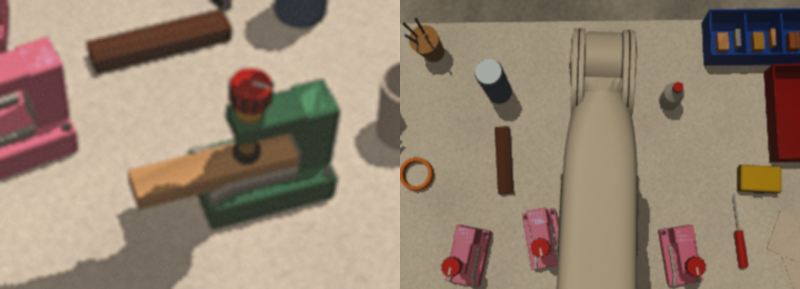

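```bash
python3 -c "
from workcell import bot
print(bot.job_done())"
```

```text
the job is handed in; nothing more can be done
None
```

I slid the pale slat home in the green press, clamped it to about 15 N, let go, and handed the job in at about 23 s of the 72 s allowed.

- **Slat:** The push stalled at about 11 N against the column. With the slat released, its free end was at x = -130 mm, as expected for fully home. Its top was flat at 65 mm and it sat centred between the rails. The side-camera reading was the same after clamping.
- **Clamping:** I turned the knob 198° clockwise in one grip, sinking with it. The foot's edge in the side view stopped moving at contact. I turned 27° more, which is about 3.05 mm of spring or 15 N. The knob sank about 22 mm, matching the turn, so it did not slip in the grip.
- **Disagreement:** The last turning torque was 0.33 N m against a baseline of about 0.20, which suggests about 20 N. That reading is noisy by about ±4 N, so I trusted the geometry. Both are well below 32 N.
- **At hand-in:** The gripper was open about 14 cm clear of the press. The foot's edge had not moved after release, and I touched no other objects. In the last top view the dark slat and other bystanders look unmoved; the arm hides the paper cup and the press there.

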